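Nest a hex nut in a fixture plate and shut its keeper

ROBOT

A 6-joint arm with a two-finger parallel gripper is mounted at the origin on a cart in front of the work surface, level with it; the furniture and walls round the work are solid. World frame = base frame: x ahead of the robot, y to its left, z up, the work surface at z = 0. Lengths are in m, angles in degrees, forces in N, time in s.
With the tool pointing down it reaches from about 0.35 to 0.95 m from the base axis. Payload 17.4 kg.
Tool frame: the origin (TCP) lies at the very end of the fingers, on their centre line; the grasp point (between the pads) lies 19 mm behind it; z points along the fingers, y is the line along which they close (so a half turn about z gives the same grasp; the last joint's range is limited). The gripper opens to 93 mm and grips with 3 to 60 N. Pads are 15 mm wide; open, the fingers measure 128 mm over their backs; the gripper's body (75 mm by 188 mm) begins 65 mm behind the grasp point.
Start: joints at [66.532, 6.646, 82.598, -0, 90.757, -2.166], TCP at [0.245, 0.629, 0.189] pointing down, gripper open.
Joint ranges: [-162.19, 162.19], [-47.58, 125.68], [4.15, 143.07], [-65.23, 245.23], [0.69, 171.88], [-170.13, 170.13]. Speed limits (degrees/s): [108.29, 108.29, 127.2, 180, 180, 180].

INTERFACE

Orientations are given as a 3x3 rotation matrix whose columns are the frame's x, y, z axes.
In Python, from plant import telemetry, read_camera, job gives the robot as it stands.
- The arm moves only by the tool play_rows, never from a script. Its argument "increments" is one flat list of numbers, 7 for each row, row after row: the shift along the tool's x, y, z in mm, then the turn, a rotation vector about the tool's x, y, z in degrees, then the opening, from -1 (shut) to 1 (fully open), so that 0 is half open. A call has 1 to 20 rows; each row is the pose to reach, as a shift and turn from the pose commanded when the call began, along the tool's axes at that moment; what a row does not reach only later rows make up. A row lasts 1/10 s, in which the tool goes at most 50 mm and 8.59 degrees, less where a joint would pass 70% of its speed; a pose out of reach is approached as far as the arm can. A call with a gripper value outside its range is refused whole. The fingers move at their own pace and stop on an object; the grip force is fixed at half the most. Time passes only in rows, so rows that repeat a pose let the fingers close. It gives the time, the measured TCP pose, the force, the opening and the grip force at its end, in the units of the state.
- telemetry.get_state(): the state, without advancing time (a new reading comes with each control period).
- read_camera(name): name is "scene" or "side" or "wrist"; returns a dict with "img" (400x640x3 uint8, red, green, blue), "fx", "fy", "cx", "cy" (pixels), "D" ([k1, k2, p1, p2, k3] as OpenCV has them; the pictures are not rectified), "rvec" (rotation vector, rad) and "tvec" (3), from world to camera coordinates, as OpenCV has them. Camera axes: x right, y down, z forward; pixel columns grow to the right and rows downward; lengths in m; the calibration is good to about 2 mm. A picture is of the moment at which its call begins. There is no depth.
- job.close_job(): hands the job in; it is judged then, once.
The state is a dict: "clock": time; "joints": joint angles; "joint_vel": joint speeds; "tau": joint torques, N m; "eef_pos": TCP position; "ee_rot": TCP orientation; "contact_force": force on the tool from outside, world axes, zero at the start; "wrist_torque": the same for the moment, N m; "gripper_width": finger opening in m; "grip_force": force on a finger pad.
Only numpy, scipy, OpenCV 4.12 (cv2) and the standard library are available. Lean on these libraries where they do the work, as an engineer would, in place of code of your own. Each camera call takes 0.05 s, during which the arm holds its last target. There are 200 camera calls.

TASK

Load the big hex nut that lies on the dark fixture plate: slide the keeper open by its black knob, nudge the nut along the plate, without lifting it, until it drops flat into the round pocket, and then slide the keeper fully shut over it. Leave the bronze bushing on the plate and the gear and flange near it where they are.

Things in the scene. Friction and masses are not known exactly. Their poses are not given: they have to be found in the camera images.
- plate: Dark steel fixture plate, 180 (x) x 240 (y) x 20 mm, fixed on the bench. Origin: centre of its underside, z up. Deck 20 mm above the bench, no rim. Two rails, 16 mm high over the deck, run along y on the far half, from y = 0 to +115 mm, 62 mm clear between them; the keeper runs there. Nut and bushing stand on the bare -y half, one on the -x, one on the +x side (which is which varies).
- pocket (a point): Centre of the mouth of the round pocket, level with the deck, at plate x = 0, y = +10 mm; axes as the plate's. Pocket 43 mm across, 12 mm deep, flat floor: the nut in it stands 4 mm above the deck (nut centre 4 mm below this point; 8 mm above it when on the deck). The way in is along the plate's +y, from the bare half.
- keeper (a joint): Sliding keeper: aluminium slab 65 x 44 (along the slide) x 5 mm, underside 7 mm above the deck, so it passes over the nut only if that lies in the pocket. 0 m: fully shut, centred over the pocket; grows along the plate's +y to 0.070 m, fully open, clear of the pocket. Starts shut or nearly. About 1.5 N of friction; stays where it is left.
- knob (a point): Centre of the keeper's black upright knob, 16 mm diameter, 27 mm tall, from 15 mm to 42 mm above the deck (this point is 28.5 mm above the deck). On the plate's centre line, 6 mm further along +y than the slab's centre.
- nut_mid (a point): Centre (half-way up) of the loose grey hex nut, 30 mm across flats, 35 mm across corners, 16 mm high, about 65 g, lying flat on the deck. z along its bore; its two corners lie on its own y axis, flats face its x.
- bush_mid (a point): Centre (half-way up) of the loose bronze flanged bushing, 29 mm diameter, 22 mm high, upright on the deck. To be left alone.
- gear_mid (a point): Centre of a loose steel spur gear, 49 mm diameter, 19 mm high, flat on the bench to the right of the plate. To be left alone.
- flange_mid (a point): Centre of a loose steel flange, 64 mm diameter, 26 mm high, flat on the bench, right of the plate and further from the robot. To be left alone.
Mind the look-alikes: they are no part of the job. What is shaped like the part that bears nut_mid but red is not meant.

How it is judged:
By the outcome, as a careful person would: the job done as asked, in the order asked, and still so for the second after the job is handed in, with the robot touching nothing.
It also fails if it takes over 58 s, if anything falls off the work surface, if the arm or the gripper's body presses on something with over 40 N, if the wrist force passes 120 N, or if a joint passes its speed limit or range.

## Working session

There is one attempt and no reset: what is moved stays moved. The work goes in short steps, Python scripts to look and compute and a tool call to move; the robot and the scene stay as the last step left them, time stands still between calls to the robot, and variables do not carry over. Pictures are saved under pics/ and viewed, at most 10 in all, crops included, and the job is handed in when it is done.

Besides the shell and the picture viewer there is one more tool, called after "Request:" in YAML: its name, and indented under it one key for each argument. play_rows: Moves the arm, as the interface text tells. Its arguments: {"type":"object","properties":{"increments":{"type":"array","items":{"type":"number"}}},"required":["increments"]}

```bash
ls; mkdir -p pics
cat > h.py <<'E'
import numpy as np, cv2
from plant import telemetry, read_camera, job
def cam(n,save=None):
    c=read_camera(n); 
    if save: cv2.imwrite(f'pics/{save}.png',c['img'][:,:,::-1])
    return c
def ray(c,uv):
    K=np.array([[c['fx'],0,c['cx']],[0,c['fy'],c['cy']],[0,0,1]]);R=cv2.Rodrigues(np.array(c['rvec'],float))[0]
    p=cv2.undistortPoints(np.array(uv,float).reshape(-1,1,2),K,np.array(c['D'],float)).reshape(-1,2)
    d=np.c_[p,np.ones(len(p))]@R; o=-R.T@np.array(c['tvec'],float).ravel()
    return o,d
def onz(c,uv,z):
    o,d=ray(c,uv); return o+d*((z-o[2])/d[:,2])[:,None]
def proj(c,P):
    K=np.array([[c['fx'],0,c['cx']],[0,c['fy'],c['cy']],[0,0,1]])
    return cv2.projectPoints(np.array(P,float).reshape(-1,1,3),np.array(c['rvec'],float),np.array(c['tvec'],float),K,np.array(c['D'],float))[0].reshape(-1,2)
E
python3 - <<'E'
from h import *
a=cam('scene');b=cam('side')
w=cam('wrist')
for n,c in (('scene0',a),('side0',b),('wrist0',w)): cv2.imwrite(f'pics/{n}.png',c['img'][:,:,::-1]); print(n,ray(c,[[320,200]]))
s=telemetry.get_state();print(s['clock'],s['eef_pos'],s['ee_rot'],s['gripper_width'])
E
```

```text
pics
scene0 (array([0.21681294, 0.36503039, 0.73628462]), array([[ 0.3905876 , -0.45995769, -0.79750297]]))
side0 (array([ 0.13660957, -0.71627518,  0.36612152]), array([[ 0.48531217,  0.7986    , -0.3563767 ]]))
wrist0 (array([0.18017741, 0.653768  , 0.38370764]), array([[ 0.22008238, -0.09849217, -0.970583  ]]))
0.15 [0.24515238 0.62871645 0.18798852] [[-9.31692856e-01  3.63246886e-01 -3.48894214e-04]
 [ 3.63247053e-01  9.31692498e-01 -8.17785390e-04]
 [ 2.80041251e-05 -8.88659601e-04 -9.99999605e-01]] 0.09339323465347595
```

View pics/scene0.png

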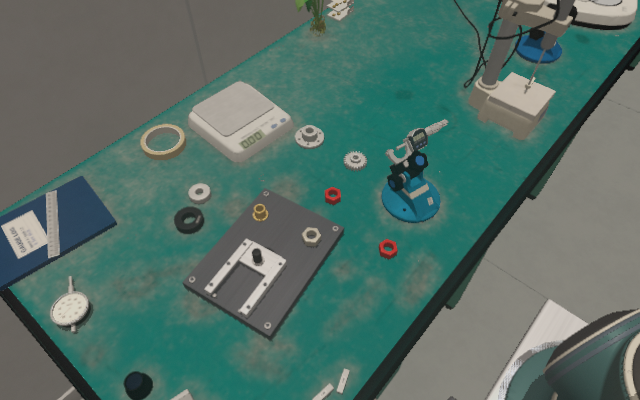

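View pics/side0.png

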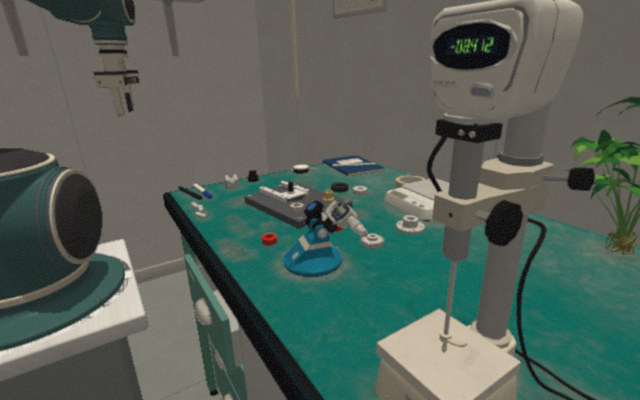

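The scene view shows the plate with deck corners near (266,191), (343,232), (270,335) and (184,283), and the keeper knob at (257,256). Possible nuts are the grey hex nut on the plate at (312,236), the red nuts at (332,195) and (388,248), and the washer at (199,191). The bronze bushing is at (260,212). By the description, I choose the grey one at (312,236). The side view is too far away to help.

Run:
```python
from h import *
a=cam('scene')
im=a['img'];hsv=cv2.cvtColor(im,cv2.COLOR_RGB2HSV)
cv2.imwrite('pics/crop1.png',cv2.resize(im[180:345,175:355,::-1],None,fx=3.5,fy=3.5,interpolation=cv2.INTER_CUBIC))
m=((hsv[:,:,1]<70)|(hsv[:,:,0]<30)).astype(np.uint8); m[:, :175]=0;m[:,355:]=0;m[:180]=0;m[345:]=0
cs=max(cv2.findContours(m,0,2)[0],key=cv2.contourArea)
h=cv2.convexHull(cs); q=cv2.approxPolyDP(h,6,True).reshape(-1,2);print(q)
print(onz(a,q,0.02)); print('nut top',onz(a,[[312,235]],.036),'knob top',onz(a,[[257,250]],.062),'bush',onz(a,[[260,209]],.042))
```

```text
[[343 227]
 [291 344]
 [252 344]
 [190 320]
 [181 304]
 [175 212]
 [187 181]
 [293 180]]
[[ 0.49459475 -0.02892685  0.02      ]
 [ 0.41732601  0.19365398  0.02      ]
 [ 0.46297783  0.23340632  0.02      ]
 [ 0.56588472  0.27137058  0.02      ]
 [ 0.59845381  0.26348542  0.02      ]
 [ 0.75397709  0.15366877  0.02      ]
 [ 0.79662819  0.09053703  0.02      ]
 [ 0.64094867 -0.05025589  0.02      ]]
nut top [[0.51911912 0.02972181 0.036     ]] knob top [[0.55740084 0.12527184 0.062     ]] bush [[0.62618949 0.05334506 0.042     ]]
```

View pics/crop1.png

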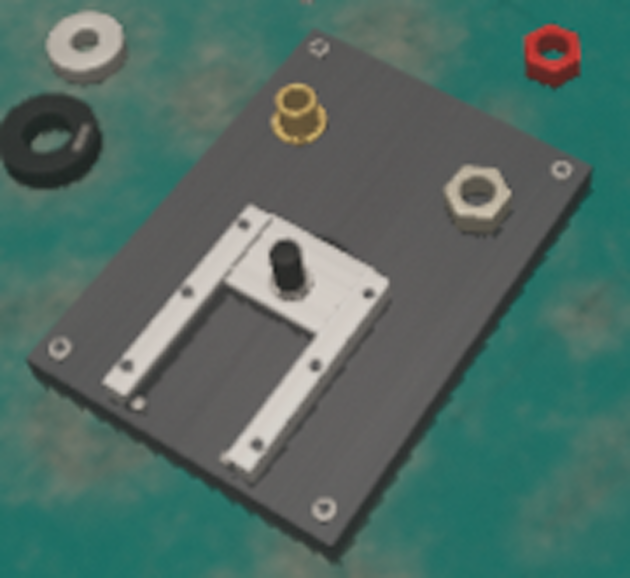

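View pics/wrist0.png

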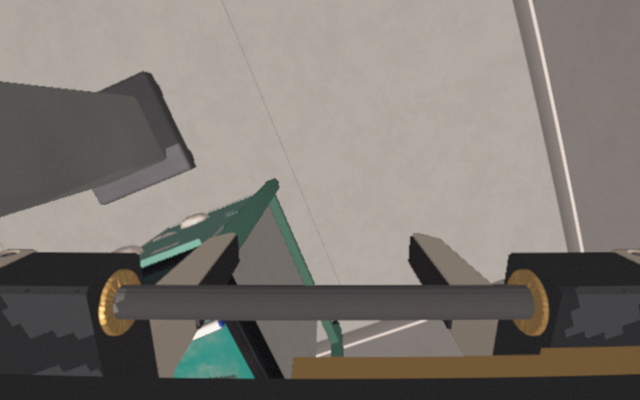

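The crop (3.5x, offset 175,180) shows one grey hex nut at (477,197) and the bronze bushing at (298,112), with the red nut off the plate. The deck screws are at (318,47), (561,170), (324,510) and (59,348), the knob top is at (287,247), and the keeper is shut or nearly so. The wrist view shows no part of the scene yet.

Run:
```python
from h import *
a=cam('scene')
f=lambda L:np.array(L)/3.5+[175,180]-0.36
S=onz(a,f([(318,47),(561,170),(324,510),(59,348)]),.02)
C=onz(a,f([(317,30),(591,172),(335,548),(30,358)]),.02)
for Q in(S,C):
    print(Q[:,:2].round(4),Q.mean(0).round(4),[np.linalg.norm(Q[i]-Q[i-3]).round(4) for i in range(4)])
    y=(Q[2]+Q[3]-Q[0]-Q[1])[:2]; x=(Q[0]+Q[3]-Q[1]-Q[2])[:2]  # y to bottom-left
    print('yaw from y',np.degrees(np.arctan2(-y[0],y[1])),'from x',np.degrees(np.arctan2(x[1],x[0])))
c=C.mean(0)[:2]; y=(C[2]+C[3]-C[0]-C[1])[:2]; y/=np.linalg.norm(y); R=np.array([[y[1],y[0]],[-y[0],y[1]]])
for n,uv,z in(('nuttop',(478,187),.036),('bush',(298,93),.042),('knobtop',(286,246),.062),('keepcorner near',(388,280),.032)):
    P=onz(a,f([uv]),z)[0,:2]; print(n,P,'plate',R.T@(P-c))
# nut top hexagon corners
P=onz(a,f([(475,165),(511,183),(503,216),(478,223),(445,204),(446,178)]),.036);print(((P[:,:2]-c)@R).round(4))
```

```text
[[ 0.6586  0.0094]
 [ 0.5041 -0.017 ]
 [ 0.4664  0.1968]
 [ 0.6211  0.2233]] [0.5625 0.1031 0.02  ] [np.float64(0.1567), np.float64(0.217), np.float64(0.1569), np.float64(0.2172)]
yaw from y 9.975402256362097 from x 9.723811882045299
[[ 0.6676  0.0012]
 [ 0.4914 -0.0265]
 [ 0.4502  0.206 ]
 [ 0.6273  0.2359]] [0.5591 0.1041 0.02  ] [np.float64(0.1784), np.float64(0.2361), np.float64(0.1797), np.float64(0.2381)]
yaw from y 9.894611970245956 from x 9.254406531407179
nuttop [0.52289999 0.02758969] plate [-0.04886127 -0.06919135]
bush [0.63105149 0.04913022] plate [ 0.06138299 -0.0665556 ]
knobtop [0.55831695 0.12588264] plate [0.0029192  0.02155361]
keepcorner near [0.52176724 0.09570428] plate [-0.0382726  -0.00189529]
[[-0.0404 -0.0799]
 [-0.062  -0.0801]
 [-0.0688 -0.061 ]
 [-0.0602 -0.0509]
 [-0.04   -0.0517]
 [-0.0319 -0.0653]]
```

Request:
play_rows:
  increments: [-474,-355,30,0,0,-31.2,0.2,-474,-355,30,0,0,-31.2,0.2,-474,-355,30,0,0,-31.2,0.2,-474,-355,30,0,0,-31.2,0.2,-474,-355,30,0,0,-31.2,0.2,-474,-355,30,0,0,-31.2,0.2,-474,-355,30,0,0,-31.2,0.2,-474,-355,30,0,0,-31.2,0.2,-474,-355,30,0,0,-31.2,0.2,-474,-355,30,0,0,-31.2,0.2,-474,-355,30,0,0,-31.2,0.2,-474,-355,30,0,0,-31.2,0.2,-474,-355,30,0,0,-31.2,0.2,-474,-355,30,0,0,-31.2,0.2,-474,-355,30,0,0,-31.2,0.2,-474,-355,30,0,0,-31.2,0.2]

```text
clock: 1.85
eef_pos: [0.5575, 0.127, 0.1587]
ee_rot: [[-0.985, -0.173, 0.0], [-0.173, 0.985, 0.0], [-0.0, 0.0, -1.0]]
contact_force: [-0.5, -0.7, 1.0]
gripper_width: 0.0559
grip_force: 0.0
```

Run:
```python
from h import *
w=cam('wrist','wrist1'); a=cam('scene')
s=telemetry.get_state();print(s['clock'],s['eef_pos'],np.array(s['ee_rot']).round(4),s['gripper_width'],s['contact_force'])
c=np.array([.5622,.1033]);t=np.radians(9.9);R=np.array([[np.cos(t),-np.sin(t)],[np.sin(t),np.cos(t)]])
for n,uv,z in (('standbase',(410,205),0),('basenearest',(383,200),0),('mic lo',(395,165),.06),('mic hi',(440,125),.12)):
    P=onz(a,[uv],z)[0,:2];print(n,P,'plate',R.T@(P-c))
for n,p in (('knob',(0,.0225,.042)),('nut',(-.05,-.067,.036)),('pocket',(0,.01,.02))): print(n,proj(w,np.r_[c+R@np.array(p[:2]),p[2]]))
```

```text
1.95 [0.55751362 0.12686955 0.15874472] [[-9.849e-01 -1.732e-01  3.000e-04]
 [-1.732e-01  9.849e-01  1.000e-04]
 [-3.000e-04  1.000e-04 -1.000e+00]] 0.056225469674660064 [ 0.07200964 -0.05272152 -0.43707366]
standbase [ 0.4361973  -0.16752264] plate [-0.17068872 -0.24512638]
basenearest [ 0.48344101 -0.14237507] plate [-0.11982491 -0.22847584]
mic lo [ 0.49475249 -0.18521416] plate [-0.11604715 -0.2726218 ]
mic hi [ 0.4648695  -0.27530312] plate [-0.16097408 -0.35623152]
knob [[321.58205752 192.90055173]]
nut [[228.93113932 140.80467095]]
pocket [[309.77267748 188.26208373]]
```

View pics/wrist1.png

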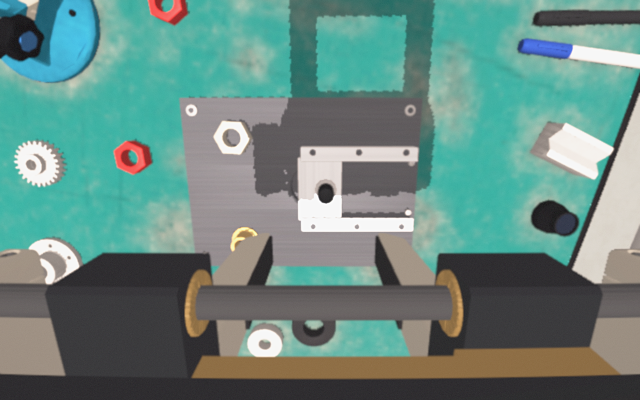

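The wrist view has the keeper knob top at (326,190), the nut top at (232,136), the plate screws at (191,110) and (410,110), and the bushing at (244,238). The blue stand, at (60,40), is clear of the gripper body.

```bash
cat >> h.py <<'E'
pc=np.array([.5622,.1033]);t=np.radians(9.9);PR=np.array([[np.cos(t),-np.sin(t)],[np.sin(t),np.cos(t)]])
def toplate(P): return (np.atleast_2d(P)[:,:2]-pc)@PR
def blob(c,uv,z,lo,hi,r=28):
    im=c['img'];hsv=cv2.cvtColor(im,cv2.COLOR_RGB2HSV);u,v=uv
    m=((hsv[:,:,2]>=lo)&(hsv[:,:,2]<=hi)&(hsv[:,:,1]<80)).astype(np.uint8);k=np.zeros_like(m);k[v-r:v+r,u-r:u+r]=1;m*=k
    cs=cv2.findContours(m,0,2)[0];q=max(cs,key=cv2.contourArea);return q
E
python3 - <<'E'
from h import *
w=cam('wrist')
S=onz(w,[(191,110),(410,110)],.02);print('screws plate',toplate(S),'dist',np.linalg.norm(S[0]-S[1]),'yaw',np.degrees(np.arctan2(-(S[1]-S[0])[0],(S[1]-S[0])[1])))
q=blob(w,(232,137),.036,170,255);(u,v),r=cv2.minEnclosingCircle(q);print('nut px',u,v,r)
P=onz(w,[(u,v)],.036);print('nut',P,toplate(P))
h=onz(w,cv2.approxPolyDP(cv2.convexHull(q),3,True).reshape(-1,2).astype(float),.036);d=toplate(h)-toplate(P);print(np.c_[d*1e3,np.degrees(np.arctan2(d[:,1],d[:,0]))].round(1))
q=blob(w,(326,192),.062,0,50,16);M=cv2.minEnclosingCircle(q);print('knob blob',M)
P=onz(w,[(326,188.5)],.062);print('knob',P,toplate(P))
E
```

```text
screws plate [[-0.07917923 -0.10761865]
 [-0.07941252  0.10981988]] dist 0.2174386514177957 yaw 9.961471417492865
nut px 231.5 137.0 19.474441528320312
nut [[0.52052555 0.03063851 0.036     ]] [[-0.05354652 -0.06441446]]
[[ -15.9   -8.  -153.2]
 [ -11.3   11.7  133.8]
 [   2.9   16.7   80.3]
 [  16.3    8.2   26.8]
 [  15.3  -10.3  -33.9]
 [  -1.9  -17.8  -96.2]]
knob blob ((325.5, 193.0), 9.013978004455566)
knob [[0.54918752 0.12795198 0.062     ]] [[-0.00858033  0.02652212]]
```

Run:
```python
from h import *
w=cam('wrist'); cv2.imwrite('pics/crop2.png',cv2.resize(w['img'][100:220,190:350,::-1],None,fx=5,fy=5,interpolation=cv2.INTER_CUBIC))
```

```text
(no output)
```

View pics/crop2.png

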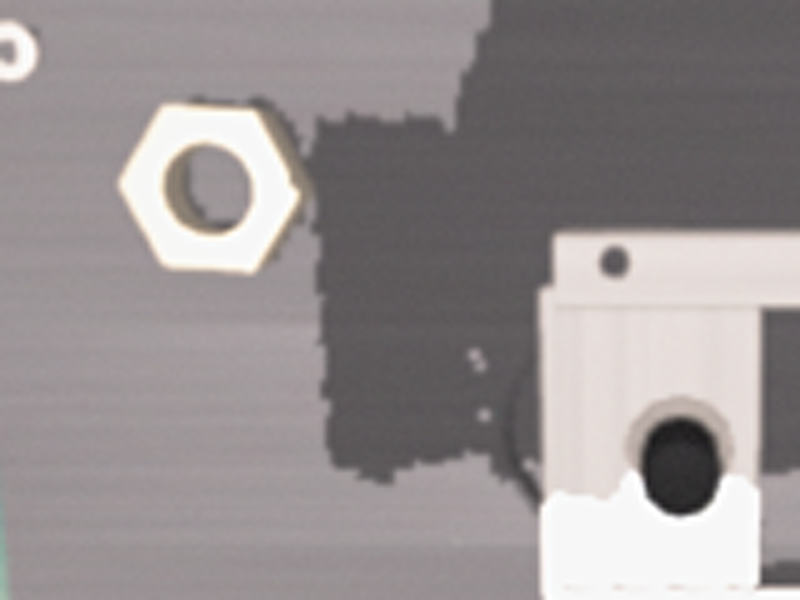

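The crop (5x, offset 190,100) shows the nut's corners at (120,183) and (300,193), so they lie along plate y within about 3°. That puts one pair of flats along the direction to the pocket. The pocket rim shows at about (505,425) beside the keeper, and the knob top is at about (681,478).

Run:
```python
from h import *
w=cam('wrist');g=lambda L:np.array(L,float)/5+[190,100]-.4
c2=np.array([-.0009,.0011])
n=toplate(onz(w,g([(120,183),(163,105),(255,105),(300,193),(252,272),(165,268)]),.036))-c2
print(n.round(4),'nut',n.mean(0))
for a,b in((0,3),(1,4),(2,5)): v=n[b]-n[a];print(np.linalg.norm(v),np.degrees(np.arctan2(v[1],v[0])))
print('knob',toplate(onz(w,g([(681,478)]),.062))-c2,'rim',toplate(onz(w,g([(503,425)]),.02))-c2,'slab left edge',toplate(onz(w,g([(541,400)]),.032))-c2)
s=telemetry.get_state();print('tcp',toplate(s['eef_pos'])-c2, s['eef_pos'])
d=np.array([0,.01])-n.mean(0);print('to pocket',d,np.linalg.norm(d),np.degrees(np.arctan2(d[1],d[0])))
```

```text
[[-0.0534 -0.083 ]
 [-0.068  -0.0737]
 [-0.068  -0.0561]
 [-0.0515 -0.0484]
 [-0.0363 -0.0585]
 [-0.0371 -0.0755]] nut [-0.05238489 -0.06587002]
0.03472533649503575 86.803836603298
0.03509234168470504 25.540114001929535
0.03644580470036082 -32.18460151623204
knob [[-0.00133255  0.02496679]] rim [[-0.00287103 -0.01195907]] slab left edge [[-0.01037719 -0.00296376]]
tcp [[0.00043894 0.02249419]] [0.55768928 0.12646358 0.15864372]
to pocket [0.05238489 0.07587002] 0.09219781666107266 55.37663790426924
```

Request:
play_rows:
  increments: [1,2,40,0,0,0,0,1,2,80,0,0,0,-0.2,1,2,105,0,0,0,-0.3,1,2,116,0,0,0,-0.3,1,2,116,0,0,0,-1,1,2,116,0,0,0,-1,1,2,116,0,0,0,-1,1,2,116,0,0,0,-1,1,2,116,0,0,0,-1,1,2,116,0,0,0,-1]

```text
clock: 3.1
eef_pos: [0.5567, 0.1277, 0.043]
ee_rot: [[-0.985, -0.172, 0.001], [-0.172, 0.985, 0.0], [-0.001, -0.0, -1.0]]
contact_force: [0.7, -0.5, 0.1]
gripper_width: 0.0006
grip_force: 0.0
```

Run:
```python
from h import *
w=cam('wrist','w2');a=cam('scene')
i=w['img'][140:,160:480,::-1]; b=a['img'][190:320,180:340,::-1]
b=cv2.resize(b,(392,318),interpolation=cv2.INTER_CUBIC);i=cv2.resize(i,(392,318))
cv2.imwrite('pics/w2c.png',np.hstack([i,b]))
```

```text
(no output)
```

View pics/w2c.png

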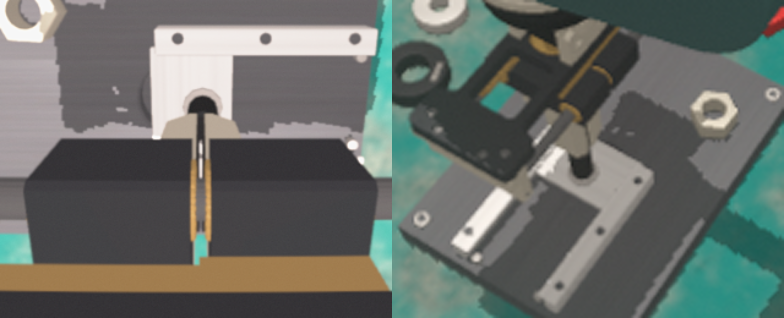

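The fingers have closed on the +x side of the knob, which shows at crop (205,103), or full-image (327,224). The keeper has not moved. I'll check the projections.

Run:
```python
from h import *
w=cam('wrist');s=telemetry.get_state();c2=np.array([-.0009,.0011])
P=np.array(s['eef_pos']);print('tcp',P,'plate',toplate(P)-c2,'proj',proj(w,P), 'cam pos',toplate(ray(w,[[0,0]])[0])-c2)
K=lambda x,y,z:np.r_[pc+PR@(np.array([x,y])+c2),z]
print('knob base/top pred',proj(w,[K(0,.025,.035),K(0,.025,.062),K(-.008,.025,.035)]))
# knob ring base observed
print('ring front at crop y 90', toplate(onz(w,[(327,140+90*260/318),(327,140+103*260/318)],.032))-c2)
print('rail holes', toplate(onz(w,[(160+178*.816,140+38*.816),(160+355*.816,140+38*.816)],.036))-c2)
a=cam('scene');cv2.imwrite('pics/s3.png',a['img'][:,:,::-1])
print('scene knob pred',proj(a,[K(0,.025,.035),K(0,.025,.062),P]))
```

```text
tcp [0.55659325 0.1277088  0.04265261] plate [[-0.00042668  0.0239093 ]] proj [[323.1047297  232.33459611]] cam pos [[-0.07017233  0.02412926]]
knob base/top pred [[324.77603769 229.03461568]
 [324.94780276 244.29879416]
 [324.79727445 217.40298584]]
ring front at crop y 90 [[-0.00971614  0.02646155]
 [-0.00234992  0.02648689]]
rail holes [[-0.03863263  0.01270443]
 [-0.03877708  0.10341553]]
scene knob pred [[257.26855356 259.70305248]
 [255.6959965  251.58961606]
 [257.41231032 257.0832647 ]]
```

Run:
```python
from h import *
w=cv2.imread('pics/w2.png')[190:310,280:370]; s=cv2.imread('pics/s3.png')[225:285,225:285]
cv2.imwrite('pics/z1.png',np.hstack([cv2.resize(w,(405,540),interpolation=cv2.INTER_CUBIC),cv2.resize(s,(390,540)[:1]+(540,),interpolation=cv2.INTER_CUBIC)]))
```

```text
(no output)
```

View pics/z1.png

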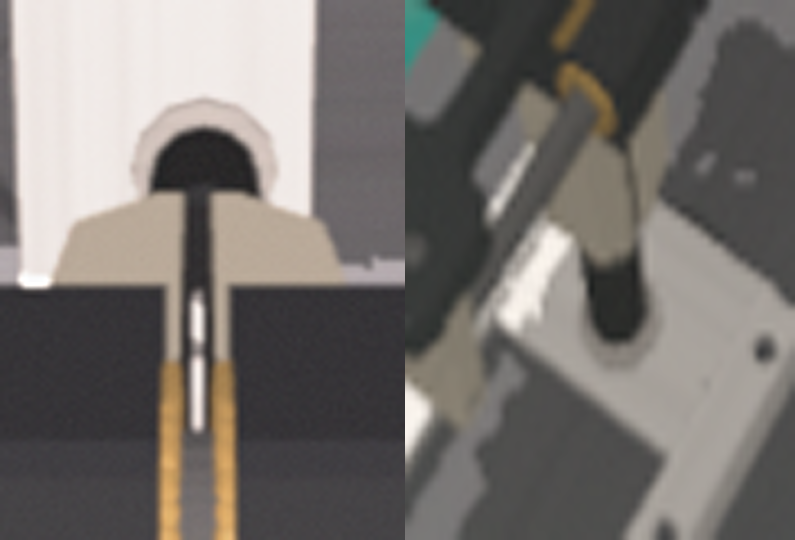

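The left half shows the closed fingertips ending at v≈232, with the knob front fully visible below them. The right half shows the tips directly over the knob. They look higher than the TCP reading says, so I'll test that hypothesis numerically.

Run:
```python
from h import *
w=cam('wrist');a=cam('scene');s=telemetry.get_state();P=np.array(s['eef_pos']);T=np.array(s['ee_rot']);print(s['joints'],s['contact_force'],s['wrist_torque'],s['gripper_width'])
for dz in(0,-.019):
  for dx in(-.0075,0,.0075):
    Q=P+T@[dx,0,dz];print(dz,dx,'wrist',proj(w,Q)[0].round(1),'scene',proj(a,Q)[0].round(1))
# scene lateral shift per 15mm plate x
K=lambda x,y,z:np.r_[pc+PR@(np.array([x,y])),z]
print(proj(a,[K(0,.025,.05),K(.015,.025,.05)]))
```

```text
[ 1.03659080e+01 -1.79712042e+00  1.05112372e+02  6.78686167e-04
  7.66886799e+01 -8.95285114e+01] [0.12697614 0.48231317 0.57805211] [ 0.0201614  -0.03066806 -0.0308931 ] 0.0004987023902527365
0 -0.0075 wrist [323.1 243.4] scene [253.9 255.2]
0 0 wrist [323.1 232.3] scene [257.4 257.1]
0 0.0075 wrist [323.2 221.1] scene [261.  259.1]
-0.019 -0.0075 wrist [323.1 255.4] scene [252.7 249.4]
-0.019 0 wrist [323.1 243.4] scene [256.3 251.4]
-0.019 0.0075 wrist [323.1 231.1] scene [260.  253.4]
[[256.35623774 254.52553292]
 [249.18941727 250.54609342]]
```

Request:
play_rows:
  increments: [0,0,0,0,0,0,-0.3,0,0,0,0,0,0,-0.3,0,0,0,0,0,0,-0.3,0,0,0,0,0,0,-0.3,0,0,5,0,0,0,-0.3,0,0,9,0,0,0,-0.3,0,0,9,0,0,0,-1,0,0,9,0,0,0,-1,0,0,9,0,0,0,-1,0,0,9,0,0,0,-1,0,0,9,0,0,0,-1]

```text
clock: 4.5
eef_pos: [0.5566, 0.1277, 0.0337]
ee_rot: [[-0.985, -0.172, 0.0], [-0.172, 0.985, 0.0], [-0.0, -0.0, -1.0]]
contact_force: [0.2, -0.5, -0.5]
gripper_width: 0.0011
grip_force: 0.0
```

Run:
```python
from h import *
w=cam('wrist','w4');a=cam('scene','s4')
A=cv2.resize(w['img'][190:310,280:370,::-1],(400,540),interpolation=cv2.INTER_CUBIC);B=cv2.resize(a['img'][215:285,225:285,::-1],(400,540),interpolation=cv2.INTER_CUBIC)
P=np.array(telemetry.get_state()['eef_pos']);print(proj(a,[P,P+[0,0,.019]]))
cv2.imwrite('pics/z2.png',np.hstack([A,B]))
```

```text
[[257.91323442 259.77514362]
 [256.83006539 254.12364134]]
```

View pics/z2.png

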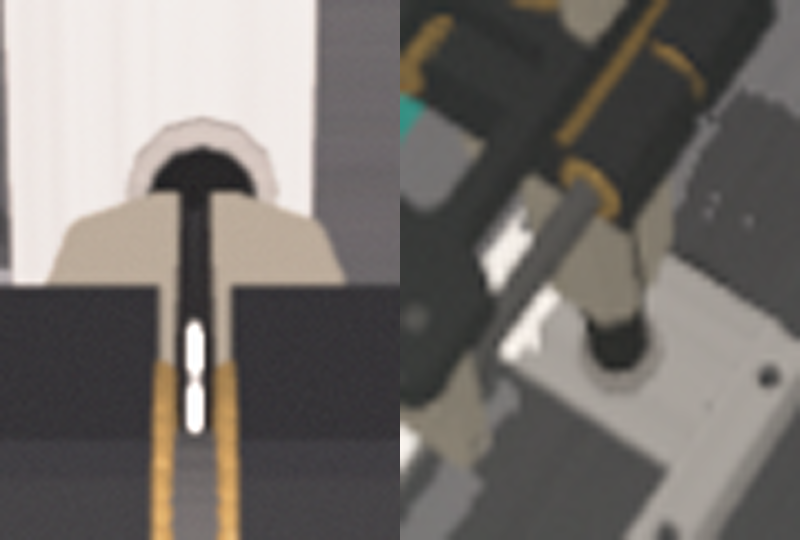

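Request:
play_rows:
  increments: [0,3,0,0,0,0,-1,0,6,0,0,0,0,-1,0,10,0,0,0,0,-1,0,10,0,0,0,0,-1]

```text
clock: 5.0
eef_pos: [0.5547, 0.1381, 0.0335]
ee_rot: [[-0.985, -0.172, -0.0], [-0.172, 0.985, 0.0], [0.0, 0.0, -1.0]]
contact_force: [0.4, -1.0, 0.8]
gripper_width: 0.0004
grip_force: 0.0
```

Run:
```python
from h import *
w=cam('wrist','w5');a=cam('scene','s5');s=telemetry.get_state();print(s['clock'],s['contact_force'],s['gripper_width'],toplate(s['eef_pos']))
for n in('w4','w5','s4','s5'):
    im=cv2.imread(f'pics/{n}.png')
    if n[0]=='w':
        for v in (214,219,224,228): print(n,v,im[v,290:360:2].max(1))
    else:
        print(n); print(im[248:268:2,244:272:2].max(2))
```

```text
5.1 [-0.07192077 -0.35582018 -0.0926096 ] 0.0002569536492197534 [[-0.00136251  0.03520986]]
w4 214 [239 238 240 242 241 242 241 240 238 240 242 242 240 242 242 241 241 242
 242 242 242 241 239 239 240 241 241 241 241 242 197 108 110 108 109]
w4 219 [240 237 239 242 240 241 241 240 238 240 242 242 234 205 209 213 215 216
 214 216 214 211 202 233 240 241 241 241 241 242 192 106 107 108 109]
w4 224 [239 236 239 242 241 242 241 240 238 240 220 202 211 209 146  76  53  42
  39  51  79 156 212 213 206 221 241 241 241 242 172 107 110 109 110]
w4 228 [239 237 239 242 241 242 241 240 238 235 207 214 166  49  38  40  44  43
  42  43  43  39  50 162 217 213 239 241 240 242 168 103 105 103 105]
w5 214 [238 240 241 240 240 241 242 241 241 242 242 241 241 240 239 238 240 241
 241 241 241 241 152 108 108 110 109 109 108 108 106 107 110 111 110]
w5 219 [237 240 241 241 223 198 211 213 213 214 214 214 210 202 210 236 240 240
 240 241 241 241 151 107 107 106 108 109 107 108 110 108 107 107 108]
w5 224 [238 239 200 206 209 193 122  71  47  40  48  69 112 196 212 210 196 234
 240 241 240 240 147 108 109
[... 679 characters left out ...]
0 169 165 138 137 139 133 159 169 169 168 169]
 [ 80  81 112 158 169 166 156 156 160 166 168 169 169 168]]
s5
[[ 86  85  75 113 100  46  88 129 129 153 157 117  65  71]
 [ 85  79 107 130 127 113  91 129 130 156 165 165 157 112]
 [ 83  99 133 129 130 130  87 129 130 169 167 164 165 165]
 [ 87 132 133 131 130 130 108 131 101 167 168 168 166 164]
 [126 132 132 132 129 130 114 114  46 138 166 167 169 168]
 [220 140 131 134 129 130 117  41  42 108 158 167 166 167]
 [169 167 156 137 131 122  90  41  42 118 149 168 168 167]
 [168 168 168 167 142 112  42  43  98 138 165 169 169 168]
 [106 149 169 168 165 138 137 139 134 159 169 169 169 169]
 [ 77  79 111 158 169 166 156 156 160 166 168 169 169 169]]
```

Request:
play_rows:
  increments: [0,15,0,0,0,0,-1,0,32,0,0,0,0,-1,0,32,6,0,0,0,-1,0,32,11,0,0,0,-1,0,32,11,0,0,0,-1]

```text
clock: 5.6
eef_pos: [0.5487, 0.1691, 0.0214]
ee_rot: [[-0.985, -0.172, -0.002], [-0.172, 0.985, -0.0], [0.002, -0.0, -1.0]]
contact_force: [-0.3, 0.1, 0.7]
gripper_width: 0.0006
grip_force: 0.0
```

Run:
```python
from h import *
a=cam('scene','s6');s=telemetry.get_state();P=np.array(s['eef_pos']);print(s['clock'],P,s['contact_force'],toplate(P))
print('tcp scene',proj(a,[P,P+[0,0,.02]]).round(1))
im=a['img'];u,v=proj(a,P)[0].astype(int);hsv=cv2.cvtColor(im,cv2.COLOR_RGB2HSV)
print(u,v);print(im[v-16:v+14:2,u-20:u+22:2].max(2))
```

```text
5.65 [0.54897652 0.16896343 0.02187467] [ 1.13384203 -0.31415749 -0.1979712 ] [[-0.00173712  0.06695916]]
tcp scene [[244.2 281.9]
 [242.7 276.3]]
244 281
[[ 48 184 195 131 100  88  95 127  68  47  47  50 121 130 167 153 132 132
  141 167 169]
 [141 246 242 131 101  86  83  93 122  45  46 106 131 130 155 169 168 167
  166 165 167]
 [234 248 248 134  86  83  80 120  98  48  73 112 129 127  85 129 164 169
  168 166 166]
 [247 248 190  83  86  75 112 131 126 111 124  96 129 109  75  77  94 145
  168 169 167]
 [249 213  85  85  79 103 131 132 129 130 129  86 130  77  76  77  75  77
  104 149 170]
 [231  88  87  80  85 131 132 132 130 130 129  99 101  76  75  74  76  76
   76  81 115]
 [101  85  82  78 108  91 125 131 132 130 130 116  77  77  75  76  76  76
   77  77 132]
 [ 85  83  76 114  77  76  79 106 128 129 111  83  77  75  76  76  76  78
   76 116 170]
 [ 85  76 102 101  91  75  77  77  81  78  74  78  77  77  77  76  76  78
   91 164 166]
 [ 80  97  90  76  76  78  77  77  75  75  77  76  75  75  77  76  77  81
  161 162  95]
 [ 89 111  77  76  76  77  76  75  74  75  76  75  76  76  77  78  77 133
  167 162  89]
 [107  77  76  76  76  77  75  74  75  77  76  76  76  77  77  77 121 169
  166 168 168]
 [ 78  75  75  76  75  75  74  75  77  77  76  77  77  77  77  91 164 165
  167 168 163]
 [ 76  76  76  76  76  74  75  76  77  76  76  76  76  77  81 160 166 166
  168 165 140]
 [ 74  76  77  76  74  73  75  77  76  76  77  77  77  77 151 167 165 167
  168 149 130]]
```

Request:
play_rows:
  increments: [0,0,1,0,0,0,-1,0,0,2,0,0,0,-1,0,0,3,0,0,0,-1,0,0,3,0,0,0,-1]

```text
clock: 6.05
eef_pos: [0.5493, 0.169, 0.0194]
ee_rot: [[-0.985, -0.172, -0.0], [-0.172, 0.985, -0.0], [0.0, 0.0, -1.0]]
contact_force: [-0.2, -0.5, 1.1]
gripper_width: 0.0008
grip_force: 0.0
```

Request:
play_rows:
  increments: [0,0,1,0,0,0,-1,0,0,2,0,0,0,-1,0,0,3,0,0,0,-1,0,0,4,0,0,0,-1,0,0,4,0,0,0,-1]

```text
clock: 6.55
eef_pos: [0.5492, 0.1691, 0.0154]
ee_rot: [[-0.985, -0.172, -0.0], [-0.172, 0.985, -0.0], [0.0, -0.0, -1.0]]
contact_force: [-0.2, -0.1, 0.1]
gripper_width: 0.0005
grip_force: 0.0
```

Request:
play_rows:
  increments: [0,0,2,0,0,0,-1,0,0,4,0,0,0,-1,0,0,5,0,0,0,-1,0,0,5,0,0,0,-1]

```text
clock: 6.95
eef_pos: [0.5492, 0.1691, 0.0103]
ee_rot: [[-0.985, -0.172, -0.0], [-0.172, 0.985, -0.0], [0.0, -0.0, -1.0]]
contact_force: [0.6, -0.6, 0.0]
gripper_width: 0.0006
grip_force: 0.0
```

Request:
play_rows:
  increments: [0,0,2,0,0,0,-1,0,0,4,0,0,0,-1,0,0,5,0,0,0,-1,0,0,5,0,0,0,-1]

```text
clock: 7.35
eef_pos: [0.5492, 0.1691, 0.0053]
ee_rot: [[-0.985, -0.172, -0.0], [-0.172, 0.985, -0.0], [0.0, -0.0, -1.0]]
contact_force: [-0.0, 0.9, -0.0]
gripper_width: 0.0006
grip_force: 0.0
```

Run:
```python
from h import *
a=cam('scene','s7');w=cam('wrist','w7');s=telemetry.get_state();P=np.array(s['eef_pos']);print(s['clock'],P,s['contact_force'],toplate(P))
print('tcp scene',proj(a,[P,P+[0,0,.02]]).round(1))
A=cv2.resize(w['img'][130:310,230:410,::-1],(400,400),interpolation=cv2.INTER_CUBIC);B=cv2.resize(a['img'][230:310,205:285,::-1],(400,400),interpolation=cv2.INTER_CUBIC)
cv2.imwrite('pics/z3.png',np.hstack([A,B]))
```

```text
7.45 [0.549334   0.16911496 0.00556521] [-0.49121936  0.65060636  0.55157734] [[-0.00135891  0.06704697]]
tcp scene [[245.1 286.3]
 [243.7 280.9]]
```

View pics/z3.png

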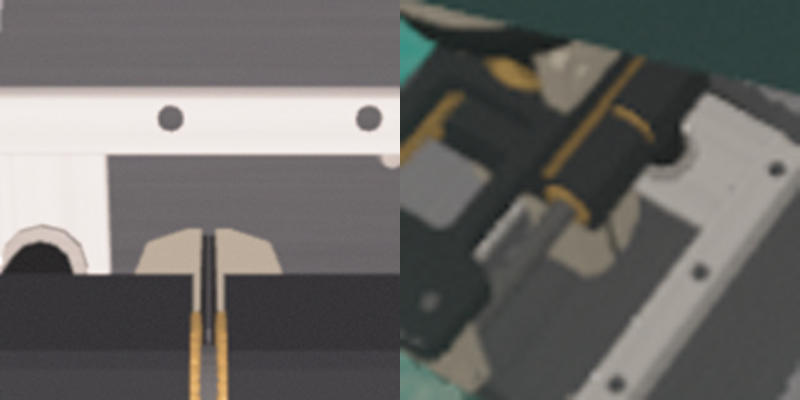

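The crop (10th and last view) shows the closed fingertips over bare deck. In the scene crop they end at (605,275), which is higher than the TCP reading implies. The knob, at left in the wrist crop, is untouched. The tips evidently sit above the reported TCP, so I'll touch off on the deck to measure the offset.

Request:
play_rows:
  increments: [0,0,1,0,0,0,-1,0,0,2,0,0,0,-1,0,0,3,0,0,0,-1,0,0,4,0,0,0,-1,0,0,4,0,0,0,-1]

```text
clock: 7.95
eef_pos: [0.5492, 0.1691, 0.0014]
ee_rot: [[-0.985, -0.172, -0.0], [-0.172, 0.985, -0.0], [0.0, -0.0, -1.0]]
contact_force: [-0.6, 0.4, -0.8]
gripper_width: 0.0006
grip_force: 0.0
```

Request:
play_rows:
  increments: [0,0,1,0,0,0,-1,0,0,2,0,0,0,-1,0,0,3,0,0,0,-1,0,0,4,0,0,0,-1,0,0,4,0,0,0,-1]

```text
clock: 8.45
eef_pos: [0.5492, 0.1691, -0.0027]
ee_rot: [[-0.985, -0.172, -0.0], [-0.172, 0.985, -0.0], [0.0, -0.0, -1.0]]
contact_force: [-0.4, -0.2, 0.1]
gripper_width: 0.0004
grip_force: 0.0
```

Request:
play_rows:
  increments: [0,0,1,0,0,0,-1,0,0,2,0,0,0,-1,0,0,3,0,0,0,-1,0,0,4,0,0,0,-1,0,0,4,0,0,0,-1]

```text
clock: 8.95
eef_pos: [0.5493, 0.1691, -0.0066]
ee_rot: [[-0.985, -0.172, -0.0], [-0.172, 0.985, -0.0], [0.0, -0.0, -1.0]]
contact_force: [-1.0, 0.1, 0.1]
gripper_width: 0.0003
grip_force: 0.0
```

Run:
```python
from h import *
a=cam('scene','s8');s=telemetry.get_state();P=np.array(s['eef_pos']);print(s['clock'],P,s['contact_force'],s['gripper_width'])
for z in (0,.01,.02,.03): print(z,proj(a,P+np.array([0,0,z]))[0].round(1), 'front',proj(a,P+np.array([-.0075,-.0013,z]))[0].round(1))
im=a['img'];print(im[272:298:2,230:268:2].max(2))
```

```text
9.0 [ 0.54930078  0.16907589 -0.00654097] [-0.56236321  0.40545322 -0.48615291] 0.0004156004190981007
0 [246.  289.5] front [249.5 291.6]
0.01 [245.3 286.9] front [248.9 289. ]
0.02 [244.6 284.2] front [248.2 286.3]
0.03 [243.9 281.4] front [247.5 283.6]
[[ 49  58  45 128 127  67  49  48  43  42  55 110  73  73  99 142 164 164
  163]
 [ 92 126  98  91  90 124  80  44  42  48 115 124  72  73  72  75 106 151
  163]
 [ 96 126 117  81  82  79 118  47  44  93 125 122  72  72  72  73  73 100
  165]
 [116  92  83  81  75 100 112  47  62 105 125 106  73  73  72  73  76 158
  162]
 [ 86  76  83  77  95 127 126 106 122  93 126  77  72  72  73  73 143 163
  162]
 [ 75  83  77  83 127 128 124 125 125  83 110  73  73  74  74 124 164 138
  156]
 [ 83  80  70 100 128 128 127 126 126 101  72  72  74  74 100 165 152  71
  105]
 [ 81  71  69  72  87 116 128 125 120  81  72  74  73  83 157 162 163 143
  150]
 [ 76  70  72  71  71  72  98  96  73  73  73  73  75 145 162 162 164 163
  137]
 [ 70  71  71  71  72  72  72  73  73  73  74  73 124 163 161 164 164 149
  125]
 [ 72  72  70  71  74  72  73  73  73  73  74 101 165 161 163 163 155 129
  104]
 [ 72  71  70  73  72  74  73  74  73  74  84 167 161 162 164 161 133 117
   74]
 [ 71  70  72  73  73  74  74  73  74  73 144 162 162 163 163 138 123  78
   75]]
```

Request:
play_rows:
  increments: [0,0,1,0,0,0,-1,0,0,2,0,0,0,-1,0,0,3,0,0,0,-1,0,0,4,0,0,0,-1,0,0,4,0,0,0,-1]

```text
clock: 9.5
eef_pos: [0.5494, 0.1691, -0.0099]
ee_rot: [[-0.985, -0.172, -0.0], [-0.172, 0.985, -0.0], [0.0, -0.0, -1.0]]
contact_force: [-4.9, -0.7, 8.3]
gripper_width: 0.0002
grip_force: 4.2
```

Request:
play_rows:
  increments: [0,0,-40,0,0,0,-0.2,0,0,-70,0,0,0,-0.2,0,-41,-70,0,0,0,-0.2,0,-41,-70,0,0,0,-0.2,0,-41,-70,0,0,0,-0.2,0,-41,-40,0,0,0,-0.2,0,-41,-22,0,0,0,-0.2,0,-41,-22,0,0,0,-1,0,-41,-22,0,0,0,-1,0,-41,-22,0,0,0,-1,0,-41,-22,0,0,0,-1,0,-41,-22,0,0,0,-1]

```text
clock: 10.7
eef_pos: [0.557, 0.129, 0.0127]
ee_rot: [[-0.985, -0.172, 0.002], [-0.172, 0.985, 0.001], [-0.002, 0.0, -1.0]]
contact_force: [-1.6, 1.5, 5.9]
gripper_width: 0.0149
grip_force: 30.0
```

Request:
play_rows:
  increments: [0,5,0,0,0,0,-1,0,12,0,0,0,0,-1,0,20,0,0,0,0,-1,0,28,0,0,0,0,-1,0,36,0,0,0,0,-1,0,44,0,0,0,0,-1,0,50,0,0,0,0,-1,0,55,0,0,0,0,-1,0,58,0,0,0,0,-1,0,58,0,0,0,0,-1]

```text
clock: 11.7
eef_pos: [0.547, 0.1864, 0.0127]
ee_rot: [[-0.985, -0.172, 0.002], [-0.172, 0.985, 0.001], [-0.002, 0.0, -1.0]]
contact_force: [-0.1, 1.0, 7.1]
gripper_width: 0.0148
grip_force: 30.0
```

Still gripping the knob. I'll take small steps toward the stop.

Request:
play_rows:
  increments: [0,1,0,0,0,0,-1,0,2,0,0,0,0,-1,0,3,0,0,0,0,-1,0,3,0,0,0,0,-1]

```text
clock: 12.1
eef_pos: [0.5465, 0.1889, 0.0127]
ee_rot: [[-0.985, -0.172, 0.002], [-0.172, 0.985, 0.0], [-0.002, -0.0, -1.0]]
contact_force: [-0.3, -0.2, 7.1]
gripper_width: 0.015
grip_force: 30.0
```

Request:
play_rows:
  increments: [0,1,0,0,0,0,-1,0,2,0,0,0,0,-1,0,2,0,0,0,0,-1]

```text
clock: 12.4
eef_pos: [0.5465, 0.1892, 0.0126]
ee_rot: [[-0.985, -0.172, 0.002], [-0.172, 0.985, -0.003], [-0.001, -0.003, -1.0]]
contact_force: [1.7, -14.2, 7.7]
gripper_width: 0.0152
grip_force: 30.0
```

Stop felt (−14 N), so the keeper is fully open. The knob position there also confirms the plate frame in y. Releasing and lifting.

Request:
play_rows:
  increments: [0,-2,0,0,0,0,-0.3,0,-2,0,0,0,0,-0.2,0,-2,0,0,0,0,-0.2,0,-2,-40,0,0,0,-0.2,0,-2,-80,0,0,0,0,0,-2,-80,0,0,0,0]

```text
clock: 13.0
eef_pos: [0.548, 0.1897, 0.0973]
ee_rot: [[-0.985, -0.172, 0.007], [-0.172, 0.985, 0.002], [-0.007, 0.001, -1.0]]
contact_force: [0.2, -0.4, -0.0]
gripper_width: 0.0457
grip_force: 0.0
```

```bash
cat >> h.py <<'E'
c2=np.array([-.0009,.0011])
def toP(P): return toplate(P)-c2
def fromP(x,y): return pc+PR@(np.array([x,y])+c2)
E
python3 - <<'E'
from h import *
s=telemetry.get_state();P=np.array(s['eef_pos']);T=np.array(s['ee_rot']);print(s['clock'],P,toP(P),s['contact_force'],s['gripper_width'])
ang=np.radians(9.9+56)  # closing axis world
ty=np.array([np.cos(ang),np.sin(ang),0]);tz=np.array([0,0,-1]);N=np.c_[np.cross(ty,tz),ty,tz]
g=fromP(-.0524,-.0659); goal=np.r_[g,P[2]]-N[:,0]*.002
print('shift mm',T.T@(goal-P)*1e3,'rot',np.degrees(cv2.Rodrigues(T.T@N)[0].ravel()))
# knob check from scene
a=cam('scene');im=a['img'];k=fromP(0,.086);u,v=proj(a,np.r_[k,.05])[0].astype(int);print(u,v,im[v-12:v+12:3,u-12:u+13:3].max(2))
E
```

```text
13.0 [0.54804523 0.18968243 0.09728902] [[0.00180766 0.08642975]] [ 0.22216293 -0.39044739 -0.02439051] 0.04567529610839772
shift mm [  52.56756596 -153.44103843   -0.53696454] rot [ 0.17962215  0.3896981  34.00729061]
234 283 [[250 254 219 250 251 175 131  97 103]
 [249 232 241 255 230 173 173 149  88]
 [244 254 254 142  61 124 173 172 171]
 [209 255 234  63  61  63 176 176 171]
 [252 255 249  62  62  60 144 173 176]
 [252 252 255  58  59  60 113 175 172]
 [255 231 172 105  59  58 141 176 175]
 [127 173 176 154 141 146 151 175 175]]
```

Keeper confirmed open in the scene image. Next I'll go above the nut.

Request:
play_rows:
  increments: [52,-153,0,0,0,34,0,52,-153,0,0,0,34,0,52,-153,0,0,0,34,0,52,-153,0,0,0,34,0,52,-153,0,0,0,34,0,52,-153,0,0,0,34,0]

```text
clock: 13.65
eef_pos: [0.5207, 0.0295, 0.0907]
ee_rot: [[-0.914, 0.405, -0.001], [0.405, 0.914, 0.0], [0.001, -0.0, -1.0]]
contact_force: [0.4, 0.1, 0.1]
gripper_width: 0.0465
grip_force: 0.0
```

Run:
```python
from h import *
w=cam('wrist','w9');s=telemetry.get_state();P=np.array(s['eef_pos']);T=np.array(s['ee_rot']);print(s['clock'],P,toP(P),s['contact_force'],s['gripper_width'],'j6',s['joints'][5])
pr=proj(w,np.r_[fromP(-.0524,-.0659),.036])[0];print('pred',pr)
u,v=pr.astype(int);q=blob(w,(u,v),.036,170,255,45)
h=onz(w,cv2.approxPolyDP(cv2.convexHull(q),3,True).reshape(-1,2).astype(float),.036);h=toP(h);print('hex',(h*1e3).round(1));c=cv2.minEnclosingCircle((h*1e3).astype(np.float32));print('nut c,r',c)
hsv=cv2.cvtColor(w['img'],cv2.COLOR_RGB2HSV);print(w['img'][v-40:v+60:6,u-48:u+49:6].max(2))
```

```text
13.7 [0.52085085 0.02990552 0.09088007] [[-0.05245208 -0.06629246]] [0.1842588  0.22041637 0.33151431] 0.046705250247099046 j6 -65.66266740881532
pred [325.10932247 208.83695321]
hex [[-66.1 -55.9]
 [-51.9 -49.2]
 [-41.4 -54.1]
 [-35.9 -59.6]
 [-38.1 -76.5]
 [-54.6 -82.9]
 [-67.8 -72.9]]
nut c,r ((-52.04656219482422, -66.14216613769531), 17.400440216064453)
[[122 124 120  86 103 101 100 102 102 101 101  99  97  97 101  99 101]
 [125 122  94 103 101 101 102 100 102 101 100  98 100 102 101  98 100]
 [ 92 101 100 101 101 102 101 100  98  98  98 100 100 101  99  97 100]
 [100 101 102  99  99 101 100 105 156 103  98 101  98  99  98  99 101]
 [101 101  99  98  99 100 154 217 227 221 151 102 100  99  97  97 100]
 [ 99  99 101 101  99 187 218 215 133 212 219 194 100 100  98 101 100]
 [100  99  98  97  98 200 216 100 100  98 215 210  97 101  98  98 100]
 [ 98  96  99  99 100 199 202 100 111 100 190 203 129 101  98 100  98]
 [100 100  98  97  98 197 217 151 154 147 216 201 162 156 114 118 116]
 [ 97  97  98  98 145 169 251 247 248 247 250 163 167 164 173 168 167]
 [165  98 114 168 164 166 165 167 250 166 166 163 172 169 168 167 162]
 [171 167 169 165 162 167 163 165 166 166 167 169 169 169 166 161 177]
 [ 58 165 165 166 171 166 168 168 165 169 169 167 166 162 166  83 174]
 [ 46 164 171 164 165 162 165 168 170 166 167 165 165 161 162  70 107]
 [ 47 194 167 165 170 168 168 167 166 165 163 165 165 162 160  60  47]
 [ 44 186 175 167 166 169 164 167 164 166 163 165 163 161 163  51  43]
 [ 44 190 192 163 163 166 163 163 163 164 163 162 161 162 160  81  46]]
```

Request:
play_rows:
  increments: [0,0,40,0,0,0,0,0,0,70,0,0,0,0,0,0,88,0,0,0,-0.1,0,0,95,0,0,0,-0.1,0,0,97,0,0,0,-0.2,0,0,97,0,0,0,-0.3,0,0,97,0,0,0,-0.36,0,0,97,0,0,0,-0.4,0,0,97,0,0,0,-0.4,0,0,97,0,0,0,-0.4]

```text
clock: 14.7
eef_pos: [0.5216, 0.0293, -0.0044]
ee_rot: [[-0.913, 0.408, 0.002], [0.408, 0.913, 0.0], [-0.001, 0.001, -1.0]]
contact_force: [-0.1, 2.5, 7.6]
gripper_width: 0.0303
grip_force: 30.0
```

Request:
play_rows:
  increments: [0,0,0,0,0,0,-0.27,0,0,0,0,0,0,-0.27,0,3,0,0,0,0,-0.27,0,7,0,0,0,0,-0.27,0,12,0,0,0,0,-0.27,0,18,0,0,0,0,-0.27,0,24,0,0,0,0,-0.27,0,30,0,0,0,0,-0.27,0,36,0,0,0,0,-0.27,0,42,0,0,0,0,-0.27,0,48,0,0,0,0,-0.27,0,54,0,0,0,0,-0.27,0,60,0,0,0,0,-0.27,0,63,0,0,0,0,-0.27,0,63,0,0,0,0,-0.27]

```text
clock: 16.2
eef_pos: [0.5468, 0.087, -0.0055]
ee_rot: [[-0.913, 0.408, -0.0], [0.408, 0.913, 0.0], [0.0, 0.0, -1.0]]
contact_force: [-0.4, -0.2, 0.1]
gripper_width: 0.0339
grip_force: 0.0
```

Run:
```python
from h import *
a=cam('scene','s10');w=cam('wrist','w10');s=telemetry.get_state();P=np.array(s['eef_pos']);T=np.array(s['ee_rot']);print(s['clock'],P,toP(P),s['contact_force'],s['gripper_width'])
pr=proj(w,np.r_[toP(P)[0]@PR.T+pc+PR@c2,.036])[0];u,v=pr.astype(int);print('wrist pred nut',u,v);print(w['img'][v-40:v+30:4,u-48:u+49:4].max(2))
pr=proj(a,np.r_[P[:2],.036])[0];u,v=pr.astype(int);print('scene',u,v);print(a['img'][v-14:v+16:2,u-18:u+19:2].max(2))
```

```text
16.3 [ 0.54667277  0.08668306 -0.00546599] [[-0.01725296 -0.01479992]] [ 0.8797126   0.44499354 -0.03496998] 0.03414322663898047
wrist pred nut 324 259
[[106 104 106 107 105 105 106 107 107 105 113 157 138 104 180 238 240 178
  106 101 105 104 109 108 107]
 [105 106 104 104 104 106 107 103 105 151 162 164 164 159 131 195 107 111
   99 105 106 107 105 106 106]
 [107 103 104 105 108 106 104 137 163 164 168 207 181 164 161 159 126 100
  105 109 106 103 102 106 106]
 [103 104 107 106 104 130 160 167 166 197 230 231 231 222 174 166 161 155
  116 104 103 103 105 104 104]
 [169 186 185 181  99 166 167 182 224 229 229 228 229 230 230 216 173 166
  161 105  94 185 187 182 156]
 [185 183 185 142 115 175 219 224 226 226 226 227 228 226 225 224 225 209
  169 103  49 177 184 184 185]
 [185 186 185  77 202 224 222 223 224 209 117 105 101 137 224 223 223 223
  224 110  51 136 185 185 184]
 [184 184 184  50 172 221 222 224 142 105 104 103 103 102 102 217 224 223
  223 110  51  75 185 186 184]
 [186 184 163  48 164 219 221 213 104 103 106 103 102 104 101 103 224 223
  224 109  49  51 185 184 184]
 [1
[... 1472 characters left out ...]
 144 117 114 115 114 126 145  73  81 128 128
  128]
 [ 48  48  69 116 123 107 146 132 112 113 108 108 117 146 133  80 128 128
  122]
 [ 81 124 130 129 130 101 146 140  99  77  73  72 107 147 143  73 129 123
   75]
 [ 80 129 130 129 129 116 138 148 124  74  72 113 145 145 115  85 105  76
   72]
 [ 78 126 129 130 130 120 121 148 148 147 145 149 148 120 110  78  75  73
   72]
 [ 75 100 131 130 129 119  90 131 131 129 130 133 122 113  91  74  73  73
   71]
 [ 74  77 131 129 129 128  66 116 116 117 123 117 114  94  75  75  73  72
   72]
 [ 76  75  92 122 124 124  80  84  91 125 162 149 102  75  74  73  74  73
   72]
 [ 76  76  75  75  75  75  76  76  95 164 162 163 164 115  74  74  72  74
   72]]
```

Request:
play_rows:
  increments: [0,5,0,0,0,0,-0.27,-0.5,10,0,0,0,0,-0.27,-1,14,0,0,0,0,-0.27,-1,18,0,0,0,0,-0.27,-1,22,0,0,0,0,-0.27,-1,26,0,0,0,0,-0.27,-1,29,0,0,0,0,-0.27,-1,31,0,0,0,0,-0.27,-1,32,0,0,0,0,-0.27,-1,32,0,0,0,0,-0.27]

```text
clock: 17.3
eef_pos: [0.5607, 0.1155, -0.0055]
ee_rot: [[-0.913, 0.408, -0.0], [0.408, 0.913, 0.0], [0.0, 0.0, -1.0]]
contact_force: [-0.7, -0.6, 0.0]
gripper_width: 0.0336
grip_force: 0.1
```

```bash
cat > look.py <<'E'
from h import *
a=cam('scene','sX');w=cam('wrist','wX');s=telemetry.get_state();P=np.array(s['eef_pos']);print(s['clock'],P,toP(P),s['contact_force'],s['gripper_width'])
u,v=proj(w,np.r_[P[:2],.036])[0].astype(int);print('wrist pred nut',u,v,'pocketdepth',proj(w,np.r_[P[:2],.024])[0]);print(w['img'][v-48:v+30:4,u-48:u+49:4].max(2))
u,v=proj(a,np.r_[P[:2],.036])[0].astype(int);print('scene',u,v);print(a['img'][v-14:v+16:2,u-18:u+19:2].max(2))
E
python3 look.py
```

```text
17.4 [ 0.5606298   0.11542797 -0.00548823] [[0.00143833 0.01111734]] [-1.13752108  0.27649259 -0.46644396] 0.033871094000906515
wrist pred nut 324 259 pocketdepth [324.30150093 250.22655054]
[[238 238 241 224 105 106 105  99 106 106 107 109 110 106 106 101  95 108
  106 105 106 106 107 107 105]
 [239 240 146 103 107  98 108 105 104 108 117 104 107 106 106 104 107 100
   99 106 106 107 108 105 104]
 [224 102 105 108  99 108 106 107 107 171 179 178 136 103 105 106 105 107
  103 103 107 103 106 103 102]
 [104 106 111  98 106 106 107 107 173 179 180 182 185 192 162 103 104 105
  103 101 104 101 102 102 106]
 [107 108 105 103 105 109 109 177 180 180 183 187 191 216 216 216 180 103
  105 106  93 103 105 105 106]
 [106 103  93 104 108 114 178 178 183 183 187 193 217 216 217 215 214 209
  185 113 101 100 106 107 106]
 [172 186 186 182 112 177 178 182 182 187 194 217 217 216 216 215 215 211
  213 192  87 187 186 182 156]
 [186 186 185 141 132 187 183 185 189 199 217 216 217 180 187 184 188 215
  213 190  51 178 185 185 185]
 [186 186 185  76 132 190 197 195 207 219 217 216 110 169 195 191 190
[... 1721 characters left out ...]
 142 120 119 137 148 129 127  66  91 131 131
  131]
 [ 55  94 120 132 119  82 142 126 121 119 111 145 143 130 114  84 131 131
  106]
 [120 131 132 131 129 105 140 128 127 118  88 146 144 130 125  80 131 105
   75]
 [ 96 132 132 132 132 102 140 131 129 109 103 147 132 127 125  83  83  74
  124]
 [ 81 131 131 132 132 112 142 130 130 119 140 145 128 125 115  75  74 109
  166]
 [ 76 108 132 132 132 115 143 141 139 144 147 132 127 124  85  76  86 161
  164]
 [ 76  86 132 131 132 124 116 144 144 145 136 128 126 116  76  75 156 161
   87]
 [ 77  76  92 104 109 104  87 100 108 113 110 105 105  87  75 128 163 163
  143]
 [ 79  77  77  78  77  75  74  74  74  78  75  75  76  76 107 166 163 166
  165]]
```

Request:
play_rows:
  increments: [0,-1,0,0,0,0,-0.2,0,-1,0,0,0,0,-0.18,0,-1,0,0,0,0,-0.18,0,0,0,0,0,0,-0.18,0,1,0,0,0,0,-0.18,0,2,0,0,0,0,-0.18,0,2,0,0,0,0,-0.18]

```text
clock: 18.1
eef_pos: [0.5615, 0.1174, -0.0055]
ee_rot: [[-0.913, 0.408, -0.0], [0.408, 0.913, 0.0], [0.0, 0.0, -1.0]]
contact_force: [0.1, 0.0, -0.3]
gripper_width: 0.0382
grip_force: 0.0
```

```bash
python3 look.py
```

```text
18.2 [ 0.5614616   0.11733227 -0.00548255] [[0.00258515 0.01285027]] [0.28979178 0.39990684 1.02433376] 0.03810840896883159
wrist pred nut 324 259 pocketdepth [324.26702944 250.18634003]
[[238 240 220 105 106 105  99 108 106 124 110 109 107 105 103  96 105 106
  108 106 107 106 108 105 103]
 [239 128 104 105 100 107 105 136 163 163 158 118 105 106 105 105 102  98
  103 108 108 106 106 103 101]
 [103 105 108 103 105 122 163 165 178 185 165 162 154 114 104 107 106 102
  103 107 106 105 103 101 106]
 [106 111  99 117 161 165 174 222 232 232 225 174 166 161 151 105 105 106
  102 103 103 101 103 105 105]
 [107 104 112 164 168 211 230 230 229 230 229 230 219 173 163 162 103 104
  107  94 102 104 105 108 107]
 [103  95 157 199 224 225 226 227 226 228 227 226 224 226 210 170 104 107
  107 103  99 106 106 106 106]
 [186 185 183 195 224 224 217 120 104 101 104 202 224 224 223 225 103 106
  105 102  97  93 187 185 182]
 [185 185 143 143 224 215 102 104 102 103 104 102 184 224 224 224 102 104
  101 102  94  51 178 185 186]
 [185 185  61 132 222 148 102 103 102 102 103 105 105 223 223 224  99 102
[... 1717 characters left out ...]
  66 102 149 146 128 127 136 135  49 131 131
  130]
 [ 49  70 116 123  76  82  61  91 144 142 115 116 117 117 140  77 129 131
  125]
 [121 130 132 132  78  65  66 147 149 123 114 111 102 111 126 131 106 126
   82]
 [132 132 131 131 105  62  76 122 147 124  91  75  73  75 135 147 127  73
   87]
 [122 132 131 132 117  67  77  97 151 148 112  73  85 118 151 137 115  72
  157]
 [ 98 131 132 131 123  66  77  77 130 151 150 151 151 151 147 116 106 128
  165]
 [ 81 132 131 132 131  67  74  74 106 133 131 134 134 136 117 112 111 166
  138]
 [ 78 105 124 132 131  85  72  76  86 118 119 118 120 118 114  90 161 163
  160]
 [ 78  78  77  78  80  77  74  74  74  93  92  98  99 102  78 157 164 164
  166]]
```

```bash
cat > tri.py <<'E'
from h import *
import sys
def hexc(c,name,lo,box,k):
    g=c['img'].max(2);m=(g>=lo).astype(np.uint8);M=np.zeros_like(m);x0,y0,x1,y1=box;M[y0:y1,x0:x1]=1;m=m*M
    m=cv2.morphologyEx(m,cv2.MORPH_OPEN,np.ones((k,k),np.uint8))
    q=max(cv2.findContours(m,0,2)[0],key=cv2.contourArea);h=cv2.convexHull(q);r=cv2.minAreaRect(h);M=cv2.moments(h)
    print(name,cv2.boundingRect(h),cv2.contourArea(h)); return (M['m10']/M['m00'],M['m01']/M['m00'])
if __name__=='__main__':
    b=list(map(int,sys.argv[1:9]));lw,ls=map(int,sys.argv[9:11])
    w=cam('wrist');a=cam('scene')
    pw=hexc(w,'w',lw,b[:4],3);ps=hexc(a,'s',ls,b[4:],1);print(pw,ps)
    o1,d1=ray(w,[pw]);o2,d2=ray(a,[ps]);d1=d1[0]/np.linalg.norm(d1[0]);d2=d2[0]/np.linalg.norm(d2[0])
    t=np.linalg.lstsq(np.c_[d1,-d2],o2-o1,rcond=None)[0];A=o1+d1*t[0];B=o2+d2*t[1]
    print('z',A[2],B[2],'gap',np.linalg.norm(A-B),'plate',toP(A),toP(B))
    for z in(.036,.024): print(z,'wrist',toP(onz(w,[pw],z)),'scene',toP(onz(a,[ps],z)))
E
python3 tri.py 286 205 344 290 252 244 277 267 205 135
```

```text
w (287, 220, 51, 57) 2158.5
s (256, 248, 18, 16) 183.0
(312.08949115898383, 247.74063778858775) (264.43624772313296, 255.8342440801457)
z 0.02781111203999148 0.0278840935633331 gap 0.00046547852221265714 plate [[-0.00356363  0.00908497]] [[-0.00315804  0.0093014 ]]
0.036 wrist [[-0.00617415  0.0112158 ]] scene [[-0.00649407  0.01281646]]
0.024 wrist [[-0.00234869  0.00809328]] scene [[-0.00156149  0.00761917]]
```

Run:
```python
from tri import *
for n,b in(('w10',(286,219,350,290)),('wX',(286,205,344,290))): print(n,hexc({'img':cv2.imread(f'pics/{n}.png')},n,205,b,3))
for n,b in(('s10',(262,238,300,272)),('sX',(252,244,277,267))): print(n,hexc({'img':cv2.imread(f'pics/{n}.png')},n,138,b,1))
```

```text
w10 (293, 227, 57, 58) 2569.0
w10 (321.1370831711431, 256.96522641754245)
wX (287, 220, 51, 57) 2160.0
wX (312.08325617283947, 247.71597222222223)
s10 (271, 240, 18, 14) 177.0
s10 (279.35593220338984, 246.7297551789077)
sX (256, 248, 18, 15) 174.0
sX (264.345785440613, 255.6293103448276)
```

The nut is in the pocket: its apparent area dropped to 0.84 of the on-deck value against about 0.86 expected, and triangulated z is about 0.028. Lifting and returning to the knob.

Request:
play_rows:
  increments: [0,0,-40,0,0,0,-0.18,0,0,-85,0,0,0,-0.18,43,59,-85,0,0,-34,-0.15,43,59,-85,0,0,-34,-0.15,43,59,-85,0,0,-34,-0.15,43,59,-85,0,0,-34,-0.15,43,59,-85,0,0,-34,-0.15,43,59,-85,0,0,-34,-0.15]

```text
clock: 19.1
eef_pos: [0.5463, 0.1886, 0.0795]
ee_rot: [[-0.986, -0.167, -0.0], [-0.167, 0.986, -0.0], [0.0, -0.0, -1.0]]
contact_force: [0.1, -0.0, 0.1]
gripper_width: 0.0394
grip_force: 0.0
```

Run:
```python
from tri import *
w=cam('wrist','w12');a=cam('scene','s12');s=telemetry.get_state();P=np.array(s['eef_pos']);T=np.array(s['ee_rot']);print(s['clock'],P,toP(P),T.round(3),s['gripper_width'])
print('shift to knob',T.T@(np.r_[fromP(-.0005,.086),.0125]-P)*1e3)
for c,n in((w,'w'),(a,'s')):
    u,v=proj(c,np.r_[fromP(0,.01),.024])[0].astype(int);print(n,u,v);r=26 if n=='w' else 12;print(c['img'][v-r:v+r+1:r//6,u-r:u+r+1:r//6].max(2))
    k=proj(c,np.r_[fromP(0,.086),.062])[0].astype(int);print('knob',k,c['img'][k[1]-6:k[1]+7:3,k[0]-12:k[0]+13:3].max(2))
```

```text
19.2 [0.54637321 0.18854686 0.0795288 ] [[-3.47049455e-05  8.55985617e-02]] [[-0.986 -0.168 -0.   ]
 [-0.168  0.986 -0.   ]
 [ 0.     0.    -1.   ]] 0.039309318211663204
shift to knob [ 0.46480659  0.39958786 67.02881436]
w 228 209
[[171 172 173 169 139 121 168 103 101  98  96 102 106 101]
 [168 169 157 175 191 170 159 158 158 157 115  97 100 103]
 [166 163  91 248 247 248 222 226 227 164 151 100 100 101]
 [164 126 251 247 248 250 242 221 223 222 153 127 101  94]
 [163 120 248 248 163 170 170 173 207 221 175 154 100 100]
 [160 250 247 242 149 157 171 172 107 219 219 157 137 100]
 [157 249 247 224 149 109 166 168  97 217 219 195 102 100]
 [156 140 247 249 151 151 123 151 103 218 219 134 100  99]
 [165 125 252 247 249 150 153 154 197 215 196  98  97  97]
 [167 156  90 248 247 248 250 216 214 212 104  98 153 157]
 [163 166 140 221 252 250 249 217 217 175 175 176 129 116]
 [164 165 166 129 101  73  72 111 125 115 105  80 139 173]
 [163 164 165 166 162 130  95  89  87  89 126 157 174 175]
 [164 162 163 162 165 165 167 165 166 169 169 168 168 170]]
knob [323 223] [[228  78  51  55  55  56 
[... 406 characters left out ...]
118  82  69 180 199 172 124 126 146 230 213  95]
 [125  86  70 143 157 143 123 124 125 125 186 229 119]
 [118  76  98 146 156 131 118  96 116 116 185 231 217]
 [120  82 127 131 157 145 102 124 124 128 219 228 138]
 [120  91 115  93 153 159 151 150 152 157 160 130 123]
 [118 104  83  83 124 158 160 161 161 161 135 124 117]
 [ 99  91  83  84 106 130 129 129 129 130 125 105 152]
 [ 99  85  79  84  86 125 124 125 125 125 106 126 173]
 [ 84  95  83  84  81  82  82  86  88  91 106 175 172]]
knob [233 279] [[136 222 176 255 228 172 172 136  86]
 [136 134 252 244 104 140 171 172 169]
 [136 149 254  77  57  56 161 174 170]
 [228 255 255  57  56  58 118 173 174]
 [251 251 255  90  54  54  58 161 172]]
```

The nut is seated flat, concentric within the pocket. Now I grip the knob.

Request:
play_rows:
  increments: [0,0,40,0,0,0,-0.15,0,0,66,0,0,0,-0.15,0,0,66,0,0,0,-1,0,0,66,0,0,0,-1,0,0,66,0,0,0,-1,0,0,66,0,0,0,-1,0,0,66,0,0,0,-1]

```text
clock: 19.9
eef_pos: [0.5473, 0.189, 0.0154]
ee_rot: [[-0.985, -0.172, 0.003], [-0.172, 0.985, 0.001], [-0.003, 0.0, -1.0]]
contact_force: [-0.8, -1.1, 8.0]
gripper_width: 0.0155
grip_force: 30.0
```

Request:
play_rows:
  increments: [0,-4,0,0,0,0,-1,0,-10,0,0,0,0,-1,0,-16,0,0,0,0,-1,0,-22,0,0,0,0,-1,0,-28,0,0,0,0,-1,0,-34,0,0,0,0,-1,0,-40,0,0,0,0,-1,0,-46,0,0,0,0,-1,0,-52,0,0,0,0,-1,0,-58,0,0,0,0,-1,0,-63,0,0,0,0,-1,0,-67,0,0,0,0,-1,0,-67,0,0,0,0,-1]

```text
clock: 21.2
eef_pos: [0.5589, 0.1225, 0.0154]
ee_rot: [[-0.985, -0.171, 0.003], [-0.171, 0.985, 0.0], [-0.003, -0.0, -1.0]]
contact_force: [-0.4, -1.7, 7.6]
gripper_width: 0.0152
grip_force: 30.0
```

Request:
play_rows:
  increments: [0,-1,0,0,0,0,-1,0,-2,0,0,0,0,-1,0,-3,0,0,0,0,-1,0,-4,0,0,0,0,-1,0,-4,0,0,0,0,-1]

```text
clock: 21.7
eef_pos: [0.5593, 0.1202, 0.0154]
ee_rot: [[-0.985, -0.172, 0.002], [-0.172, 0.985, 0.003], [-0.003, 0.002, -1.0]]
contact_force: [-1.8, 9.7, 6.9]
gripper_width: 0.0151
grip_force: 30.0
```

Stop felt (+9.7 N) after about 70 mm of travel, so the keeper is shut. Releasing and retreating.

Request:
play_rows:
  increments: [0,1,0,0,0,0,-0.5,0,1,0,0,0,0,-0.3,0,1,0,0,0,0,-0.2,0,1,0,0,0,0,-0.2,0,1,-40,0,0,0,-0.2,0,1,-80,0,0,0,0,0,1,-120,0,0,0,0,0,1,-150,0,0,0,0,0,1,-150,0,0,0,0,0,1,-150,0,0,0,0]

```text
clock: 22.7
eef_pos: [0.5585, 0.1197, 0.1637]
ee_rot: [[-0.985, -0.172, 0.001], [-0.172, 0.985, 0.0], [-0.001, -0.0, -1.0]]
contact_force: [0.8, 0.2, -0.3]
gripper_width: 0.0463
grip_force: 0.0
```

Run:
```python
from tri import *
w=cam('wrist','w13');a=cam('scene','s13');s=telemetry.get_state();P=np.array(s['eef_pos']);print(s['clock'],P,s['contact_force'],s['gripper_width'])
im=a['img'];m=(im.max(2)<70).astype(np.uint8)
for q in(0,.002,.005):
    print(q,'knob top pred w',proj(w,np.r_[fromP(-.0005,.016+q),.062])[0].round(1),'slab front edge',proj(w,np.r_[fromP(-.015,-.012+q),.032])[0].round(1))
k=proj(w,np.r_[fromP(0,.016),.062])[0].astype(int)
print(k,w['img'][k[1]-12:k[1]+10:3,k[0]-20:k[0]+21:2].max(2))
e=proj(w,np.r_[fromP(-.015,-.012),.032])[0].astype(int);print(e,w['img'][e[1]-6:e[1]+7:6,e[0]-12:e[0]+13].max(2))
# others unchanged in scene: compare s0 vs now at bushing, gear, flange
i0=cv2.imread('pics/scene0.png')[:,:,::-1]
for n,u,v,r in(('bush',260,212,11),('gear',355,160,14),('flange',310,136,17)):
    d=np.abs(im[v-r:v+r,u-r:u+r].astype(int)-i0[v-r:v+r,u-r:u+r]).max(2);print(n,d.mean(),np.percentile(d,95))
```

```text
22.8 [0.55790127 0.11958719 0.16217961] [ 0.0161297  -0.0189333  -0.65119834] 0.04620903192421573
0 knob top pred w [323.6 195.2] slab front edge [296.1 174.5]
0.002 knob top pred w [325.8 195.2] slab front edge [298.  174.5]
0.005 knob top pred w [329.  195.2] slab front edge [301.  174.5]
[323 195] [[226 231 232 232 229 229 206 191 174 105  64  64 112 182 192 212 232 232
  215  97  99]
 [228 231 231 232 230 222 194 135  36  37  38  36  37  48 150 200 228 233
  211  93  97]
 [226 231 232 231 229 209 181  78  45  53  57  54  51  42  96 187 221 232
  211  93  95]
 [228 230 231 231 230 224 177  50  49  52  52  54  48  51  64 215 246 231
  217 125 117]
 [226 230 232 231 229 229 219  53  48  53  50  50  53  48 112 252 247 248
  227 173 174]
 [249 248 248 248 246 248 250 225  44  48  47  48  48  48 245 248 247 248
  250 164 173]
 [247 247 247 247 247 247 247 248 255 132  63  67 147 255 248 247 247 248
  249 170 172]
 [247 247 247 247 247 247 247 247 247 248 248 248 248 247 247 247 247 248
  249 170 173]]
[296 174] [[119 121 116 113 100  96  98  99  98  96  96 101 151 222 231 229 228 230
  229 227 229 232 233 232 233]
 [ 94  96  95  96  96  97  95  97  96  94  95  98 147 218 230 229 228 229
  229 227 228 231 232 232 233]
 [ 96 113 151 159 159 151 121  97  93  93  92  95 140 211 230 230 228 230
  229 227 228 230 233 232 233]]
bush 29.431818181818183 36.0
gear 31.960459183673468 37.0
flange 58.44636678200692 133.0
```

Slab edge and knob both measure at the fully shut position, and the nut is under the keeper. The gripper never went near the bushing, gear or flange. Handing in.

```bash
python3 -c "
from plant import job
print(job.close_job())"
```

```text
the job is handed in; nothing more can be done
None
```

The nut is flat in the pocket and the keeper is fully shut over it. The bushing, gear and flange were not touched, and the job was handed in at about 23 s; no verdict came back.

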